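# Snap ring onto the label unwinder's axle

## Robot

A 6-joint arm with a two-finger parallel gripper is mounted at the origin on the work surface. World frame = base frame: x ahead of the robot, y to its left, z up, the work surface at z = 0. Lengths are in m, angles in rad, forces in N, time in s.
With the tool pointing down it reaches from about 0.35 to 0.8 m from the base axis. Payload 7.3 kg.
Tool frame: the origin (TCP) lies between the finger pads, 19 mm behind the fingertips; this is the grasp point; z points along the fingers, y is the direction in which the jaws open and shut (so a half turn about z gives the same grasp; the last joint's range is limited). The gripper opens to 85 mm and grips with 20 to 120 N. Pads are 22 mm wide; open, the fingers measure 114 mm over their backs; the gripper's body (76 mm by 85 mm) begins 54 mm behind the grasp point. The pads swing forward as they close: fully open they stand 13 mm farther back than shut.
Start: joints at [1.007, 0.342, 1.524, -0, 1.275, -0.146], TCP at [0.213, 0.48, 0.25] pointing down, gripper open.
Joint ranges: [-2.53, 2.53], [-0.77, 2.02], [0.04, 2.7], [-1, 4.14], [0.28, 2.66], [-3.11, 3.11]. Speed limits (rad/s): [2.57, 2.57, 3.14, 3.14, 3.14, 3.14].

## Interface

Orientations are given as a unit quaternion [x, y, z, w].
In Python, from workcell import r, command_gripper, optics gives the robot as it stands. The module is installed in compiled form; this text tells all that it offers. Calls block until the motion is done:
- r.reach(position, orientation): joint-space move of the TCP to a pose.
- r.move_straight(position, orientation=None, speed=0.15, max_force=None): straight line of the TCP; orientation=None keeps the orientation; speed is the mean speed in m/s. With max_force (N) it stops when the force on the tool has changed by that much, and returns True; else False.
- r.movej(angles): joint-space move.
- command_gripper(opening, force=None): finger opening in m; force is the grip in N (None keeps the last); returns when the fingers have stopped.
- r.hold(seconds).
- r.solve_ik(position, orientation): joint angles nearest the present ones, or None.
- r.read_state(): the state.
- optics.get_image(name): name is "scene" or "side" or "wrist"; returns (picture, depth): 420x560x3 uint8, red, green, blue; 420x560 float32, m along the optical axis (not along the pixel's ray), 0 where there is no reading.
- optics.camera_model(name): a dict with "K" (3x3 intrinsics, pixels), "R" (3x3) and "t" (3): a world point X has camera coordinates R X + t; the wrist camera has in their place "tool_from_camera" (4x4, takes a point from camera to tool coordinates, whose origin is the TCP and whose axes are the flange's). Camera axes: x right, y down, z forward; pixel columns grow to the right and rows downward; lengths in m; the calibration is good to about 2 mm. A picture is of the moment at which its call begins: read the wrist's pose just before it. camera_model takes no time and is no camera call.
A pose or a line that the arm cannot do raises r.PlanningError and nothing moves.
- r.finish_job(): hands the job in, once; it reports no verdict.
The state is a dict: "time_s": time; "joint_positions": joint angles; "dq": joint speeds; "tau": joint torques, N m; "eef_pos": TCP position; "eef_rot": TCP orientation; "contact_force": force on the tool from outside, world axes, zero at the start; "torque": the same for the moment, N m; "grip_width": finger opening in m.
Only numpy, scipy, OpenCV 4.12 (cv2) and the standard library are available. Lean on these libraries where they do the work, as an engineer would, in place of code of your own. Each camera call takes 0.05 s, during which the arm holds its last target.

## Task

Fit the snap ring that keeps the label roll on its unwinder: take the ring pliers, with the ring on their tips, out of their stand by the handles, squeeze the handles fully so that the ring is spread, centre the spread ring above the end of the axle stub, and only then slide it down over the stub until it is level with the groove. Finish there, still holding: the pliers upright, squeezed, and the ring kept spread around the groove, not pressing or resting on anything. Leave the bottles and the loose label roll where they stand.

Things in the scene. Friction and masses are not known exactly. Their poses are not given: they have to be found in the camera images.
- pliers: snap-ring pliers (0.19 to 0.27 kg), upright, ring down, in their stand; lift straight up. z along the handles, y across the two handles, x towards the ring's gap. Origin: centre of the spread ring, mid thickness; the lowest point is 3 mm below it. A steel cross-bar, 20 (x) x 82 (y) x 14 (z) mm, centred 60 mm above the origin and 5 mm to +x, hangs in the stand; two jaws run from it down to the ring
- pliers_grip (a point): point midway between the two black rubber grips, 120 mm above the ring centre and 5 mm to +x of it: put the TCP here, fingers closing along the pliers' y. Each grip is 18 wide (x), 52 long (z, 92 to 144 mm above the ring). Over their outer faces they measure 62 mm here relaxed (69 at the top), 46 squeezed. Each handle takes 3 N to start, 10 N to reach the stop; grip with 25 to 35 N
- ring_center (a point): the point to bring onto the axle's axis: middle of the spread ring, mid thickness (the pliers' origin). The steel ring is 4 mm thick, an open C 35 mm outside, 27 mm inside when relaxed (too small for the axle); fully spread it clears the 30 mm axle by about 2 mm all round when this point is on the axis. Lugs lie within 33 mm of it. Its gap faces away from the robot (+-0.5 rad)
- spread (a joint): turn of a plier handle: 0 relaxed (ring closed), 0.135 rad at the stop (ring fully spread); a spring pushes back to 0
- stand: fixed grey plastic stand, base 80 x 130 x 8 mm, with two posts 82 mm apart along its y; their tops, 80 mm above the table, carry the pliers' cross-bar between lips 10 mm high. Origin: centre of its underside, under the cross-bar's centre; its axes are parallel to the pliers' at the start
- unwinder: fixed round label unwinder, 140 mm across, with a white label roll (96 mm across, top at 81 mm), a black flange (56 mm across, top at 86 mm) and an upright steel axle stub, 30 mm in diameter, with a chamfered end at 127 mm. Origin: centre of its underside, on the axle's axis
- groove (a point): middle of the groove round the axle stub, on the axle's axis, 100 mm above the table: the groove is a dark band 8 mm high (96 to 104 mm), 26 mm in diameter; the axle goes on 23 mm above the groove's top edge
- bottle_a: small capped amber bottle, 28 mm across, 69 mm tall, loose; origin under its centre. Leave it
- bottle_b: a second bottle like it. Leave it
- bottle_c: a third bottle like it. Leave it
- label_roll: loose white label roll, 84 mm across, 50 mm tall, lying flat; origin under its centre. Leave it
Mind the look-alikes: they are no part of the job. Leave any orange or pink look-alike of the stand alone. What is shaped like the pliers but yellow is not meant.

How it is judged:
By the outcome, as a careful person would: the job done as asked, in the order asked, and still so for the second after the job is handed in, while the arm keeps its last pose, push and grip.
It also fails if it takes over 35 s, if anything falls off the work surface, if the arm or the gripper's body presses on something with over 40 N, if the wrist force passes 120 N, or if a joint passes its speed limit or range.

## Working session

There is one attempt and no reset: what is moved stays moved. The work goes in short steps, each a Python script; the robot and the scene stay as the last script left them, time stands still between calls to the robot, and variables do not carry over. Pictures are saved under pics/ and viewed, and the job is handed in when it is done.

```bash
mkdir -p pics; ls
cat > h.py <<'E'
import numpy as np, cv2
from workcell import r, command_gripper, optics
def snap(n,tag):
    im,d=optics.get_image(n); cv2.imwrite(f'pics/{tag}.png',im[:,:,::-1]); np.save(f'pics/{tag}.npy',d); return im,d
E
python3 - <<'E'
from h import *
s=r.read_state(); print(s)
for n in ('scene','side','wrist'):
    snap(n,n+'0'); print(n,optics.camera_model(n))
E
```

```text
pics
{'time_s': 0.0, 'joint_positions': array([ 1.00698870e+00,  3.42742153e-01,  1.52503481e+00,  3.21313198e-05,
        1.27541063e+00, -1.46026703e-01]), 'dq': array([-0.0001371 , -0.00031121, -0.00027699, -0.00167832, -0.00034529,
       -0.0001151 ]), 'tau': array([ 9.50502254e-04, -4.33687556e+01, -2.46010816e+01, -2.08561314e-04,
        7.95812724e-03,  2.97575852e-06]), 'eef_pos': array([0.21278795, 0.47952665, 0.24930965]), 'eef_rot': array([ 2.07379131e-01,  9.78260323e-01, -7.42429769e-04, -2.91540042e-04]), 'contact_force': array([-0.16696394,  0.48210363, -0.19008404]), 'torque': array([-0.00292541,  0.03582989,  0.0094105 ]), 'grip_width': 0.0853653900136604}
scene {'K': array([[497.78305948,   0.        , 284.50555041],
       [  0.        , 497.78305948, 212.48644757],
       [  0.        ,   0.        ,   1.        ]]), 'R': array([[-0.36037797,  0.93263462, -0.01789915],
       [ 0.63859967,  0.23268265, -0.73351841],
       [-0.67993984, -0.27577427, -0.67943386]]), 't': array([ 0.12737918, -0.26696363,  1.46620635])}
side {'K': array([[441.23374394,   0.        
[... 153 characters left out ...]
52684,  0.01241695],
       [-0.37675925, -0.36554382, -0.85113465],
       [ 0.62716678,  0.57553992, -0.52480057]]), 't': array([-0.33099151,  0.3586482 ,  0.58883944])}
wrist {'K': array([[305.3655459 ,   0.        , 280.10821773],
       [  0.        , 305.3655459 , 211.29874847],
       [  0.        ,   0.        ,   1.        ]]), 'tool_from_camera': array([[-8.38954067e-04, -9.57882986e-01, -2.87157590e-01,
         7.38158271e-02],
       [ 9.99999644e-01, -8.29480063e-04, -1.54650029e-04,
        -1.58593912e-04],
       [-9.00548649e-05, -2.87157618e-01,  9.57883341e-01,
        -1.23885946e-01],
       [ 0.00000000e+00,  0.00000000e+00,  0.00000000e+00,
         1.00000000e+00]])}
```

View pics/scene0.png

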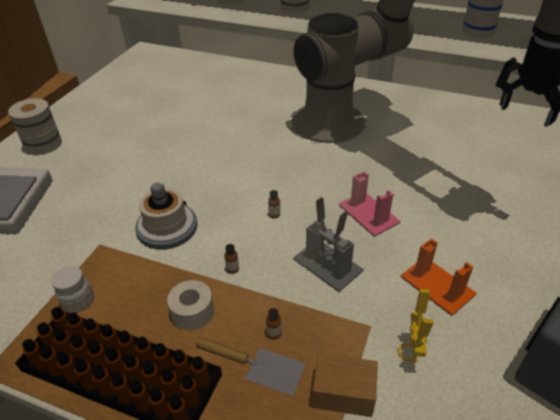

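View pics/side0.png

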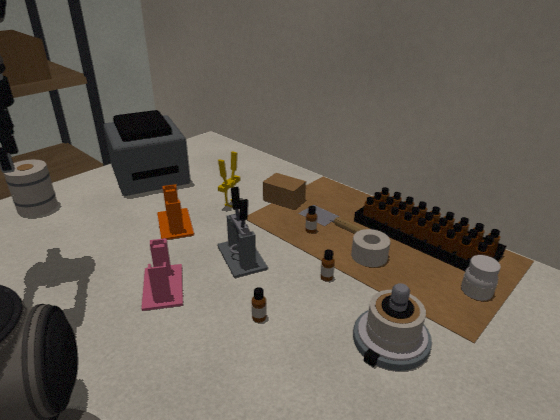

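View pics/wrist0.png

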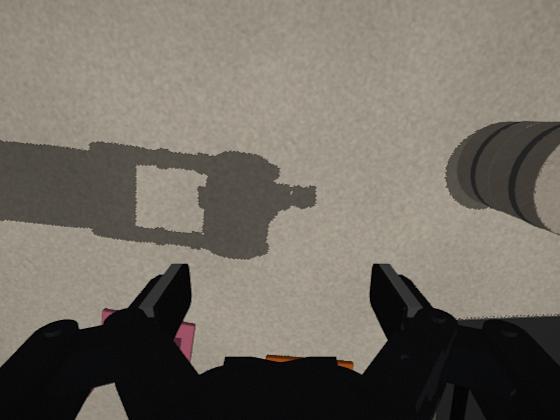

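The real target is the dark-gripped pliers in the grey stand, at scene (330,240) and side (240,235). Three things could be taken for it: the pink stand at (370,203), the orange stand at (440,275) and the yellow pliers at (418,330). The unwinder is at scene (163,212) and side (395,325). I'll check a close crop and get rough positions.

```bash
cat >> h.py <<'E'
def cloud(n,tag,u0,u1,v0,v1):
    m=optics.camera_model(n); K,R,t=m['K'],m['R'],m['t']; d=np.load(f'pics/{tag}.npy')
    im=cv2.imread(f'pics/{tag}.png')
    v,u=np.mgrid[v0:v1,u0:u1]; z=d[v0:v1,u0:u1]; ok=z>0
    c=np.stack([(u-K[0,2])/K[0,0]*z,(v-K[1,2])/K[1,1]*z,z],-1)
    w=(c-t)@R
    return w[ok],im[v0:v1,u0:u1][ok],np.stack([u,v],-1)[ok]
def proj(n,X):
    m=optics.camera_model(n); c=np.atleast_2d(X)@m['R'].T+m['t']; p=c@m['K'].T; return p[:,:2]/p[:,2:]
E
python3 - <<'E'
from h import *
a=cv2.imread('pics/scene0.png')[185:295,270:390]; b=cv2.imread('pics/side0.png')[175:285,190:310]
cv2.imwrite('pics/c1.png',np.hstack([cv2.resize(a,(400,367),interpolation=2),cv2.resize(b,(400,367),interpolation=2)]))
for n,box in (('scene',(290,370,190,290)),('side',(210,275,180,280))):
    w,c,uv=cloud(n,n+'0',*box)
    for lo,hi in ((.004,.012),(.05,.075),(.08,.095),(.1,.13),(.13,.165),(.165,.2)):
        k=(w[:,2]>lo)&(w[:,2]<hi); print(n,lo,k.sum(), w[k].mean(0).round(4) if k.any() else '', np.ptp(w[k],axis=0).round(3) if k.any() else '')
for n,box in (('scene',(130,200,180,245)),('side',(345,440,280,370))):
    w,c,uv=cloud(n,n+'0',*box)
    for lo,hi in ((.074,.083),(.084,.09),(.1,.12),(.124,.135)):
        k=(w[:,2]>lo)&(w[:,2]<hi); 
        if k.any(): print(n,lo,k.sum(), w[k].mean(0).round(4),((w[k].max(0)+w[k].min(0))/2).round(4), np.ptp(w[k],axis=0).round(3))
E
```

```text
scene 0.004 1737 [0.4842 0.1745 0.0079] [0.309 0.189 0.008]
scene 0.05 308 [0.5308 0.1739 0.0614] [0.237 0.102 0.025]
scene 0.08 525 [0.5382 0.1702 0.09  ] [0.07  0.102 0.015]
scene 0.1 109 [0.5339 0.1639 0.1176] [0.035 0.056 0.03 ]
scene 0.13 203 [0.5347 0.1645 0.1477] [0.039 0.065 0.035]
scene 0.165 61 [0.5341 0.168  0.1675] [0.039 0.066 0.005]
side 0.004 776 [0.5367 0.1669 0.0079] [0.327 0.342 0.008]
side 0.05 461 [0.6084 0.2438 0.0627] [0.285 0.268 0.025]
side 0.08 319 [0.5246 0.1553 0.0898] [0.165 0.251 0.015]
side 0.1 117 [0.5322 0.1659 0.1175] [0.036 0.054 0.029]
side 0.13 229 [0.5317 0.1653 0.1476] [0.044 0.064 0.035]
side 0.165 49 [0.5304 0.1616 0.1678] [0.039 0.066 0.006]
scene 0.074 580 [ 0.5621 -0.2058  0.0805] [ 0.5519 -0.2135  0.0785] [0.097 0.096 0.009]
scene 0.084 223 [ 0.5583 -0.2098  0.0862] [ 0.5546 -0.2187  0.087 ] [0.087 0.075 0.006]
scene 0.1 95 [ 0.5598 -0.2073  0.1106] [ 0.5549 -0.2128  0.1101] [0.026 0.029 0.02 ]
scene 0.124 80 [ 0.554  -0.2124  0.1268] [ 0.5532 -0.2128  0.1271] [0.027 0.027 0.006]
side 0.074 1086 [ 0.5402 -0.2213  0.0806] [ 0.5518 -0.2157  0.0785] [0.096 0.096 0.009]
side 0.084 356 [ 0.5446 -0.2188  0.0861] [ 0.5504 -0.214   0.087 ] [0.052 0.068 0.006]
side 0.1 152 [ 0.5423 -0.2195  0.1108] [ 0.5464 -0.2159  0.11  ] [0.019 0.029 0.02 ]
side 0.124 132 [ 0.5501 -0.2159  0.1266] [ 0.5506 -0.2161  0.1263] [0.025 0.024 0.005]
```

View pics/c1.png

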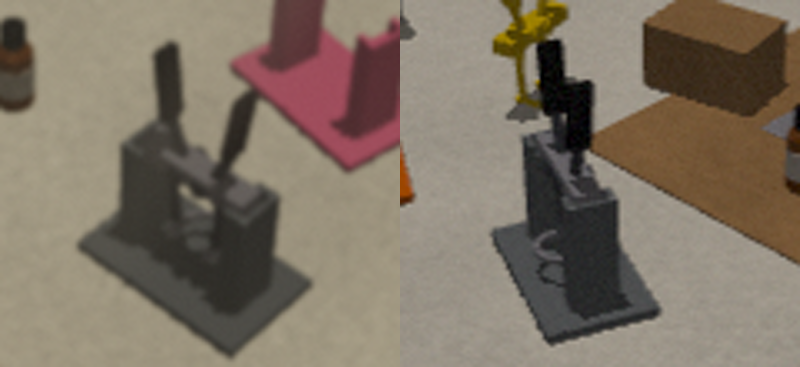

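The crop confirms black grips and a grey stand. Next is the yaw estimate, then a wrist look from above the pliers and another above the axle.

Run:
```python
from h import *
C=np.array([.533,.166])
for n,box in (('scene',(290,370,190,290)),('side',(210,275,180,280))):
    w,c,uv=cloud(n,n+'0',*box)
    k=(w[:,2]>.13)&(w[:,2]<.175)&(np.linalg.norm(w[:,:2]-C,axis=1)<.06); p=w[k]
    _,l,cc=cv2.kmeans(p[:,:2].astype(np.float32),2,None,(3,50,1e-5),5,0)
    print(n,cc, np.degrees(np.arctan2(*(cc[1]-cc[0])[::-1])), 'mid',cc.mean(0))
    k=(w[:,2]>.004)&(w[:,2]<.0105)&(np.linalg.norm(w[:,:2]-C,axis=1)<.09)&(c.max(1)<90)
    print(cv2.minAreaRect(w[k,:2].astype(np.float32)*1000))
s=r.read_state(); t0=s['time_s']
# gripper down, y axis along pliers y ; look first from above pliers
from scipy.spatial.transform import Rotation as Ro
print(Ro.from_quat(s['eef_rot']).as_matrix().round(3))
```

```text
scene [[0.547085   0.19321167]
 [0.524399   0.14275907]] -114.21106 mid [0.535742   0.16798538]
((535.2456665039062, 168.3874053955078), (128.0186004638672, 79.05223083496094), 66.72771453857422)
side [[0.54226136 0.18911788]
 [0.5199628  0.138422  ]] -113.74228 mid [0.5311121  0.16376993]
((531.388427734375, 164.77879333496094), (129.6887969970703, 79.11248016357422), 66.1989974975586)
[[-0.914  0.406 -0.001]
 [ 0.406  0.914 -0.001]
 [ 0.    -0.001 -1.   ]]
```

Both cameras agree on the vector from pliers to axle, (0.0189, -0.381), and differ only by a constant bias of about 3.5 mm. Pliers yaw is about -23.5°. Now moving above the pliers for a wrist check.

```bash
cat >> h.py <<'E'
from scipy.spatial.transform import Rotation as Ro
YAW=np.radians(-23.5)
def Q(yaw=YAW):
    # tool x = -pliers x, tool y = pliers y, tool z down
    c,s=np.cos(yaw),np.sin(yaw)
    return Ro.from_matrix(np.array([[-c,-s,0],[-s,c,0],[0,0,-1.]])).as_quat()
def wcloud(tag,st):
    m=optics.camera_model('wrist');K=m['K'];T=m['tool_from_camera'];d=np.load(f'pics/{tag}.npy')
    im=cv2.imread(f'pics/{tag}.png');v,u=np.mgrid[0:420,0:560];ok=d>0
    c=np.stack([(u-K[0,2])/K[0,0]*d,(v-K[1,2])/K[1,1]*d,d],-1)[ok]
    w=Ro.from_quat(st['eef_rot']).apply(c@T[:3,:3].T+T[:3,3])+st['eef_pos']
    return w,im[ok],np.stack([u,v],-1)[ok]
E
python3 - <<'E'
from h import *
r.reach([.533,.1665,.26],Q())
s=r.read_state(); print(s['time_s'],s['eef_pos'],s['joint_positions'].round(3))
snap('wrist','w1')
w,c,uv=wcloud('w1',s)
C=np.array([.533,.166]); near=np.linalg.norm(w[:,:2]-C,axis=1)<.09
k=near&(w[:,2]>.004)&(w[:,2]<.0105)&(c.max(1)<90)
print('base',cv2.minAreaRect(w[k,:2].astype(np.float32)*1000), w[k,2].mean())
k=near&(w[:,2]>.165)&(w[:,2]<.18);p=w[k]; print(k.sum())
_,l,cc=cv2.kmeans(p[:,:2].astype(np.float32),2,None,(3,50,1e-5),5,0)
print('tops',cc,cc.mean(0),np.degrees(np.arctan2(*(cc[1]-cc[0])[::-1])))
for i in (0,1): print(cv2.minAreaRect(p[l[:,0]==i,:2].astype(np.float32)*1000), p[l[:,0]==i,2].max())
E
```

```text
1.7917 [0.53255598 0.16747348 0.26003008] [ 0.167  0.396  1.414  0.     1.332 -0.995]
base ((530.1182250976562, 166.36477661132812), (127.96697235107422, 78.80442810058594), 66.38488006591797) 0.007892587168361193
451
tops [[0.54192233 0.19429182]
 [0.51817876 0.14038906]] [0.5300505  0.16734043] -113.77296
((542.2743530273438, 194.20301818847656), (8.116822242736816, 16.872356414794922), 63.42304229736328) 0.17036080110499796
((518.4716796875, 139.88194274902344), (8.155123710632324, 17.011014938354492), 68.3783950805664) 0.17027067507497087
```

View pics/w1.png

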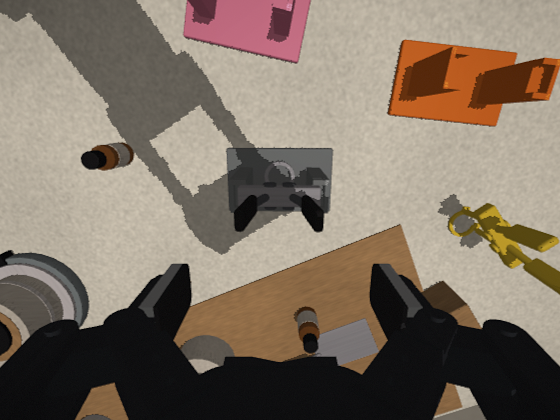

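The view shows the grey stand with the black grip tops at pixels (245,215) and (315,215), and the ring at (280,172) towards the robot side of the bar, as expected. The wrist gives a centre of (0.530, 0.167). I'll use the mean of the three cameras, (0.532, 0.1667).

Run:
```python
from h import *
r.move_straight([.532,.1667,.148],Q(),speed=.1,max_force=15)
s=r.read_state(); print(s['time_s'],s['eef_pos'],s['contact_force'])
command_gripper(.04,30)
s=r.read_state(); print(s['time_s'],s['eef_pos'],s['grip_width'],s['contact_force'],s['torque'])
snap('scene','s2');snap('side','d2')
a=cv2.imread('pics/s2.png')[165:305,260:400]; b=cv2.imread('pics/d2.png')[155:295,170:310]
cv2.imwrite('pics/c2.png',np.hstack([cv2.resize(a,(400,400),interpolation=2),cv2.resize(b,(400,400),interpolation=2)]))
```

```text
3.1083 [0.5324054  0.16678135 0.148651  ] [ 0.03630214 -0.31256994  0.0582638 ]
3.5667 [0.53279729 0.16612624 0.15019707] 0.044943739516088696 [-2.57112573 -4.13194746 12.08513957] [-0.6783934   0.51451946 -0.06026413]
```

View pics/c2.png

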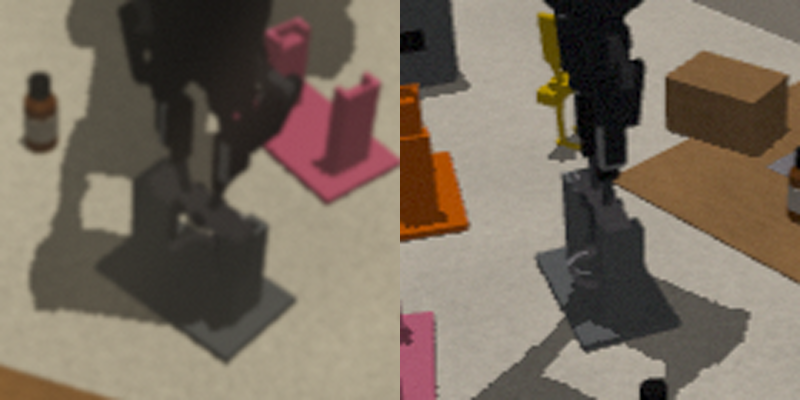

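Grip width is 45 mm, so the handles are fully squeezed (46 mm nominal). Lifting straight up.

Run:
```python
from h import *
r.move_straight([.5325,.1664,.285],Q(),speed=.1)
s=r.read_state(); print(s['time_s'],s['eef_pos'],s['grip_width'],s['contact_force'],s['torque'])
# ahead of axle: pre-position ring ~ above axle
snap('scene','s3');snap('side','d3');snap('wrist','w3')
r.move_straight([.5325+.0189,.1664-.381,.295],Q(),speed=.16)
s=r.read_state(); print(s['time_s'],s['eef_pos'],s['grip_width'],s['contact_force'],s['torque'],s['joint_positions'].round(3))
snap('scene','s4');snap('side','d4');snap('wrist','w4')
p=proj('scene',[.552,-.2145,.15])[0].astype(int); q=proj('side',[.552,-.2145,.15])[0].astype(int); print(p,q)
a=cv2.imread('pics/s4.png')[p[1]-60:p[1]+60,p[0]-60:p[0]+60]; b=cv2.imread('pics/d4.png')[q[1]-60:q[1]+60,q[0]-60:q[0]+60]
cv2.imwrite('pics/c4.png',np.hstack([cv2.resize(a,(400,400),interpolation=2),cv2.resize(b,(400,400),interpolation=2)]))
```

```text
5.1833 [0.53221509 0.16636086 0.28429241] 0.044100929036889315 [ 0.327969    0.06245543 -2.21605307] [ 4.09718573e-02  3.45268390e-05 -1.27499705e-02]
7.8667 [ 0.55147286 -0.21404237  0.2950749 ] 0.04453974137615958 [-0.94419432 -0.1997842  -2.71596866] [-0.0191669  -0.00624781 -0.02292934] [-0.5    0.439  1.251  0.     1.452 -1.661]
[154 177] [403 276]
```

View pics/c4.png

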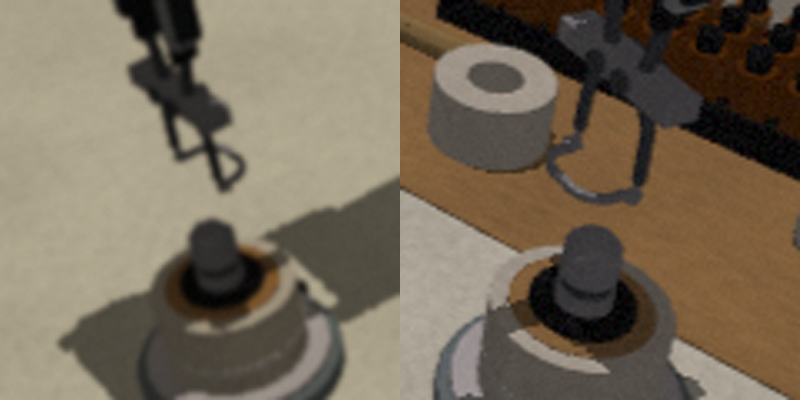

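View pics/w4.png

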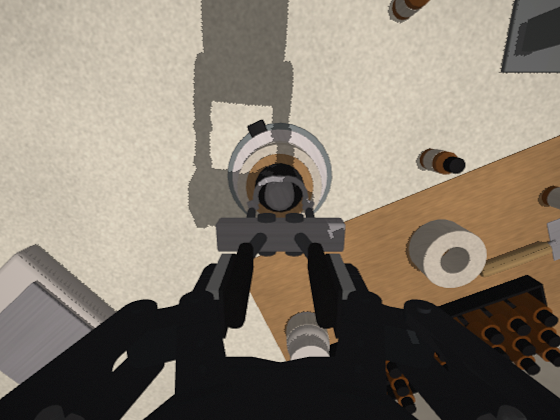

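View pics/d4.png

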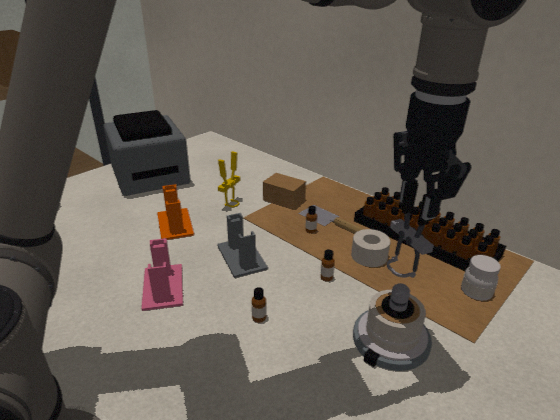

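The ring is spread above the stub: side view ring at about (403,262), stub at (400,295). I'll measure the ring, the bar and the stub in each camera so the camera biases cancel.

```bash
cat > m.py <<'E'
from h import *
from scipy.optimize import least_squares
px=np.array([np.cos(YAW),np.sin(YAW)]);py=np.array([-px[1],px[0]])
def meas(ts,td,tw,st,zr):
    tcp=st['eef_pos']
    S=[('scene',)+cloud('scene',ts,0,560,0,420),('side',)+cloud('side',td,0,560,0,420),('wrist',)+wcloud(tw,st)]
    for n,w,c,uv in S:
        near=np.linalg.norm(w[:,:2]-tcp[:2],axis=1)<.055
        k=near&(abs(w[:,2]-.127)<.003)&(np.linalg.norm(w[:,:2]-[.552,-.2145],axis=1)<.02); p=w[k]
        if k.sum()>20: print(n,'stubtop n',k.sum(),'mean',p.mean(0).round(4),'mid',np.array(cv2.minEnclosingCircle(p[:,:2].astype(np.float32)*1000)[0]).round(1),cv2.minEnclosingCircle(p[:,:2].astype(np.float32)*1000)[1])
        k=near&(abs(w[:,2]-zr)<.007); p=w[k]; l=np.stack([(p[:,:2]-tcp[:2])@px,(p[:,:2]-tcp[:2])@py],1)
        kk=(l[:,0]<.02); p=p[kk]
        if len(p)>20:
            f=least_squares(lambda q:np.hypot(*(p[:,:2]-q[:2]).T)-q[2],[*tcp[:2],.019],loss='soft_l1',f_scale=.001)
            print(n,'ring n',len(p),f.x.round(4),'z',p[:,2].mean().round(4),np.percentile(p[:,2],[5,95]).round(4),'rel tcp(px,py)',((f.x[:2]-tcp[:2])@px).round(4),((f.x[:2]-tcp[:2])@py).round(4),'rms',np.abs(f.fun).mean().round(4))
        zb=zr+.067
        k=near&(abs(w[:,2]-zb)<.003); p=w[k]
        if len(p)>30:
            print(n,'bar top n',len(p),cv2.minAreaRect(p[:,:2].astype(np.float32)*1000),'z',np.median(p[:,2]).round(4))
            A=np.c_[(p[:,:2]-tcp[:2])@px,(p[:,:2]-tcp[:2])@py,np.ones(len(p))]; print('   slope px,py',np.linalg.lstsq(A,p[:,2],rcond=None)[0].round(3))
E
python3 - <<'E'
from m import *
meas('s4','d4','w4',r.read_state(),.172)
E
```

```text
scene stubtop n 76 mean [ 0.5539 -0.2126  0.1269] mid [ 552.2 -213.7] 14.008861541748047
scene ring n 89 [ 0.5485 -0.2106  0.0231] z 0.1734 [0.1706 0.176 ] rel tcp(px,py) -0.0041 0.0021 rms 0.002
scene bar top n 223 ((552.5838623046875, -211.33441162109375), (82.24803924560547, 25.06928825378418), 71.78685760498047) z 0.2386
   slope px,py [-0.033 -0.004  0.239]
side stubtop n 135 mean [ 0.5502 -0.2166  0.1266] mid [ 550.3 -216.2] 13.536269187927246
side ring n 173 [ 0.5466 -0.2129  0.0228] z 0.1734 [0.1702 0.176 ] rel tcp(px,py) -0.005 -0.0008 rms 0.0016
side bar top n 393 ((551.1800537109375, -214.0970001220703), (82.40873718261719, 27.127748489379883), 67.04288482666016) z 0.2386
   slope px,py [0.038 0.003 0.239]
wrist stubtop n 536 mean [ 0.5496 -0.2144  0.1265] mid [ 549.8 -214.5] 14.03419017791748
wrist ring n 608 [ 0.5447 -0.2112  0.0222] z 0.1736 [0.1718 0.175 ] rel tcp(px,py) -0.0074 0.0001 rms 0.0016
wrist bar top n 3393 ((549.5337524414062, -213.37106323242188), (82.06934356689453, 26.95534324645996), 66.67279052734375) z 0.2386
   slope px,py [0.009 0.    0.239]
```

Run:
```python
from m import *
st=r.read_state(); tcp=st['eef_pos']
a=cv2.imread('pics/w4.png')[150:270,205:355]
w,c,uv=wcloud('w4',st)
# local plot: 10 px/mm->  range ±50 (py) x -40..30
img=np.full((560,700,3),255,np.uint8)
L=np.stack([(w[:,:2]-tcp[:2])@px,(w[:,:2]-tcp[:2])@py],1)*1000
for lo,hi,col in ((.124,.131,(0,160,0)),(.168,.178,(0,0,255)),(.236,.242,(255,0,0))):
    k=(w[:,2]>lo)&(w[:,2]<hi)&(abs(L[:,0])<35)&(abs(L[:,1])<43)
    for x,y in L[k]: cv2.circle(img,(int(350+8*y),int(280+8*x)),1,col,-1)
    x=L[k,0]; y=L[k,1]; print(lo,k.sum(),'x pct',np.percentile(x,[1,10,50,90,99]).round(1),'y',np.percentile(y,[1,10,50,90,99]).round(1))
for g in range(-40,41,10):
    cv2.line(img,(350+8*g,0),(350+8*g,559),(200,200,200),1);cv2.line(img,(0,280+8*g),(699,280+8*g),(200,200,200),1)
cv2.imwrite('pics/loc.png',img); cv2.imwrite('pics/w4c.png',cv2.resize(a,(750,600),interpolation=2))
```

```text
0.124 536 x pct [-13.5 -10.7  -1.8   7.2  11.4] y [-13.1 -10.1  -1.3   7.7  11.6]
0.168 608 x pct [-30.  -28.6 -19.5  -5.1  -2.5] y [-26.9 -21.6   0.1  21.9  27.1]
0.236 3393 x pct [-14.6 -11.6  -4.9   5.2   9.9] y [-39.8 -33.3  -0.3  33.1  39.8]
```

View pics/loc.png

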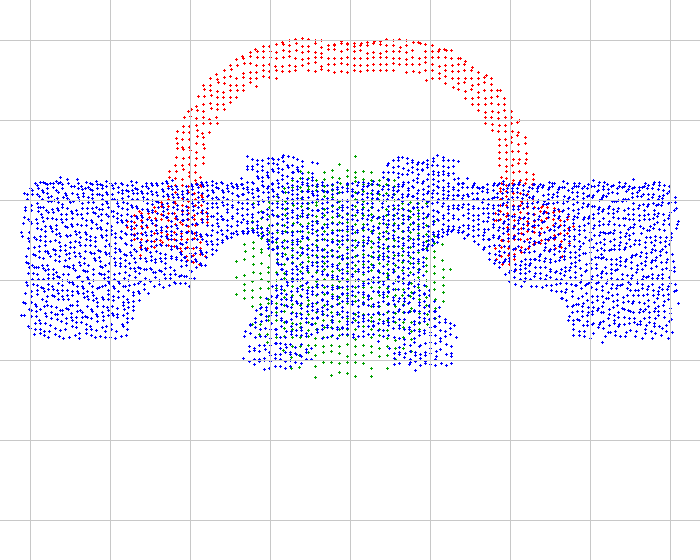

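View pics/w4c.png

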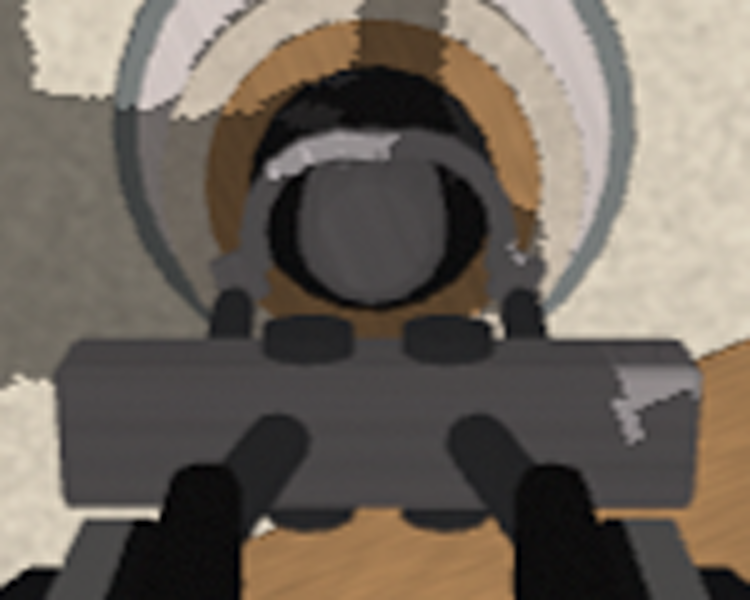

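In the tool's frame, in mm along pliers x and y, the wrist cloud shows the bar spanning x -12.2 to +7.5 and the ring's inner edge at -26 at the back and ±18 at the sides. That puts the ring centre at about (-7.4, 0), matching bar centre minus 5. The stub is at (-1.3, -1.1), so I'll shift by (+6.1, -1.1), then lower to about 8 mm above the stub and remeasure.

```bash
cat > view.py <<'E'
from m import *
def crop(tag,u,v,h,W=400):
    a=cv2.imread(f'pics/{tag}.png')[v-h:v+h,u-h:u+h]; return cv2.resize(a,(W,W),interpolation=2)
def locplot(tags,st,zr,out):
    tcp=st['eef_pos'];rows=[]
    for n,t in tags:
        w,c,uv=wcloud(t,st) if n=='wrist' else cloud(n,t,0,560,0,420)
        L=np.stack([(w[:,:2]-tcp[:2])@px,(w[:,:2]-tcp[:2])@py],1)*1000
        img=np.full((420,264,3),255,np.uint8)
        for lo,hi,col in ((.1235,.1305,(0,160,0)),(zr-.004,zr+.005,(0,0,255)),(zr+.064,zr+.070,(255,0,0))):
            k=(w[:,2]>lo)&(w[:,2]<hi)&(abs(L[:,0])<45)&(abs(L[:,1])<43)
            for x,y in L[k]: cv2.circle(img,(int(210+8*x)//2+27,int(210+4*y)),1,col,-1)
            if k.sum()>5: print(n,lo.__round__(4),k.sum(),'x',np.percentile(L[k,0],[1,10,50,90,99]).round(1),'y',np.percentile(L[k,1],[1,10,50,90,99]).round(1))
        rows.append(img)
    cv2.imwrite(out,np.hstack(rows))
E
python3 - <<'E'
from view import *
s=r.read_state()
P=s['eef_pos'].copy(); P[:2]=np.array([.5514,-.2144])*0+P[:2]+.0061*px-.0011*py
P[2]=.295; r.move_straight(P,Q(),speed=.05)
s=r.read_state(); print(s['eef_pos']-P)
P[2]=.2615; r.move_straight(P,Q(),speed=.06,max_force=8); r.hold(.2)
s=r.read_state(); print(s['time_s'],P,s['eef_pos']-P,s['grip_width'],s['contact_force'])
np.save('P.npy',P)
snap('scene','s5');snap('side','d5');snap('wrist','w5')
locplot((('scene','s5'),('side','d5'),('wrist','w5')),s,s['eef_pos'][2]-.1235,'pics/l5.png')
meas('s5','d5','w5',s,s['eef_pos'][2]-.1235)
cv2.imwrite('pics/c5.png',np.hstack([crop('s5',158,195,35),crop('d5',400,290,40)]))
cv2.imwrite('pics/c5w.png',crop('w5',280,210,70,600))
E
```

```text
[ 0.00026298 -0.0001683  -0.00016476]
9.1917 [ 0.55660951 -0.21764798  0.2615    ] [ 1.67458923e-04 -8.79174483e-05  4.63374815e-04] 0.04402556986795569 [-0.47087258  0.44986802 -1.81181949]
scene 0.1235 63 x [-10.9  -7.8  -1.1   6.3   8.2] y [-9.2 -6.5  2.7 11.8 15.4]
scene 0.1345 84 x [-27.6 -26.2 -12.8  -1.2   1.2] y [-24.3 -21.    2.3  24.9  28.1]
scene 0.2025 221 x [-12.   -7.    2.5   8.7  11.2] y [-37.7 -29.3  10.6  38.1  42.6]
side 0.1235 78 x [-18.5 -15.1  -4.3   2.7   5.4] y [-13.9 -10.1   1.3   8.9  11.3]
side 0.1345 164 x [-28.3 -26.6 -16.4  -2.4   0.4] y [-26.8 -23.4  -8.4  20.7  26.1]
side 0.2025 400 x [-12.9  -9.8  -3.3   6.9  12.3] y [-40.4 -35.7  -4.1  31.2  39.7]
wrist 0.1235 731 x [-20.  -16.9  -8.1   1.6   5.4] y [-12.7  -9.   -0.3   9.4  12.9]
wrist 0.1345 613 x [-29.8 -28.5 -19.5  -5.2  -2.4] y [-26.8 -21.6   0.5  21.9  27.1]
wrist 0.2025 3436 x [-14.8 -11.6  -4.9   5.2  10.2] y [-39.8 -33.1   0.4  33.1  39.9]
scene stubtop n 57 mean [ 0.5566 -0.2151  0.1267] mid [ 554.9 -213.2] 12.975377082824707
scene ring n 87 [ 0.5538 -0.2143  0.0233] z 0.1401 [0.1367 0.1429
[... 236 characters left out ...]
 0.5539 -0.2145  0.1267] mid [ 551.5 -216.4] 13.029269218444824
side ring n 168 [ 0.5522 -0.2164  0.0228] z 0.1401 [0.1374 0.1423] rel tcp(px,py) -0.0047 -0.0005 rms 0.0017
side bar top n 400 ((556.0210571289062, -218.0002899169922), (81.5741958618164, 26.92833709716797), 65.9867935180664) z 0.2054
   slope px,py [0.029 0.002 0.205]
wrist stubtop n 696 mean [ 0.5498 -0.2146  0.1266] mid [ 550.4 -214.8] 14.087053298950195
wrist ring n 614 [ 0.5502 -0.2148  0.0222] z 0.1405 [0.1388 0.1418] rel tcp(px,py) -0.0072 0.0001 rms 0.0016
wrist bar top n 3436 ((554.9210205078125, -216.90576171875), (81.99337768554688, 26.75067710876465), 65.88678741455078) z 0.2055
   slope px,py [ 0.013 -0.     0.205]
```

View pics/c5.png

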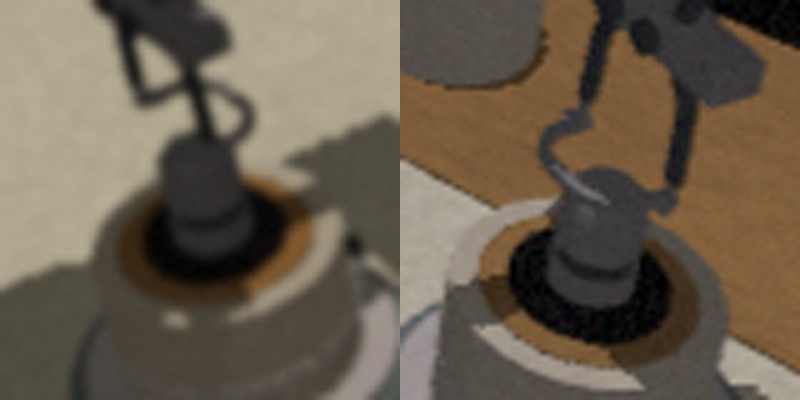

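View pics/c5w.png

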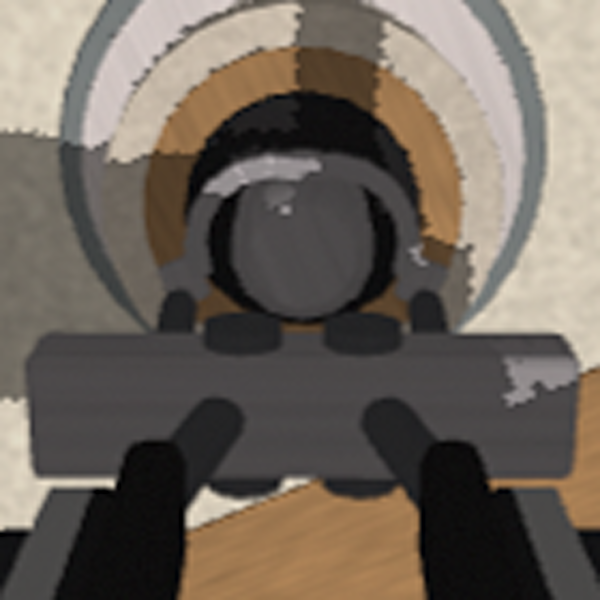

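View pics/l5.png

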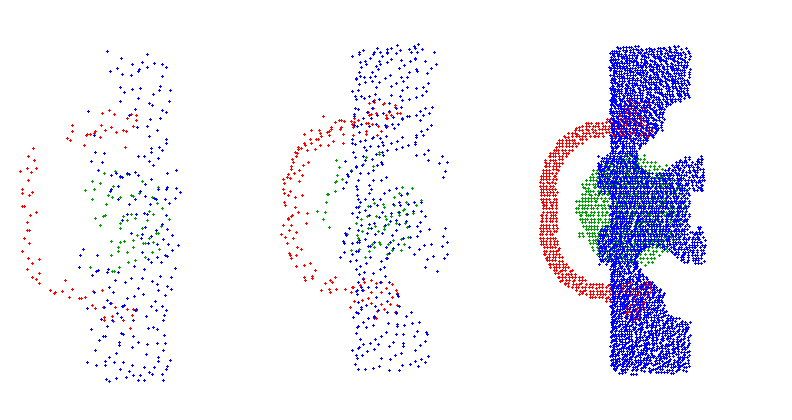

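All three cameras put the ring centre within about 1 mm of the stub axis: residuals are scene (0.3, 1.2), side (-0.8, -0.4) and wrist (0.3, 0.0) mm. The bar top gives ring z = TCP - 0.1233, and the slope is about 0, so the pliers are upright. Descending to the groove with a force guard.

Run:
```python
from view import *
P=np.load('P.npy'); P[:2]+=[.0,.0002]; P[2]=.2229
hit=r.move_straight(P,Q(),speed=.03,max_force=4); r.hold(.3)
s=r.read_state(); print(hit,s['time_s'],s['eef_pos']-P,s['grip_width'],s['contact_force'],s['torque'])
snap('scene','s6');snap('side','d6');snap('wrist','w6')
zr=s['eef_pos'][2]-.1233
locplot((('scene','s6'),('side','d6'),('wrist','w6')),s,zr,'pics/l6.png')
meas('s6','d6','w6',s,zr)
cv2.imwrite('pics/c6.png',np.hstack([crop('s6',158,205,35),crop('d6',400,300,40)]))
cv2.imwrite('pics/c6w.png',crop('w6',280,200,70,600))
```

```text
False 11.075 [7.79914647e-06 3.73668082e-06 5.71096924e-05] 0.04407467051994678 [ 0.48500902 -0.24272271 -2.46759678] [ 0.01832875 -0.03802041 -0.04101309]
scene 0.1235 66 x [-14.4  -5.4  -0.1   5.1   7.1] y [-20.8 -16.8   2.6  18.8  27.6]
scene 0.0957 84 x [-28.8 -26.4  -5.3   6.7   9.3] y [-22.5   0.3  11.7  25.   29.1]
scene 0.1637 207 x [-12.3  -7.5   2.4   8.8  12.2] y [-37.6 -29.1   9.3  36.8  41.6]
side 0.1235 170 x [-17.5 -15.   -4.7   2.3   5.3] y [-26.1 -21.4  -2.6   9.7  22.2]
side 0.0957 196 x [-28.5 -26.7 -15.6  -2.8   3.5] y [-26.6 -22.4  -9.2  19.3  26.9]
side 0.1637 395 x [-13.4  -9.9  -3.    7.3  12.1] y [-40.3 -35.4  -4.4  32.1  39.5]
wrist 0.1235 633 x [-19.8 -17.8 -11.8  -5.7  -3.4] y [-23.3 -10.   -0.3   9.5  23.6]
wrist 0.0957 677 x [-29.9 -28.6 -19.3  -5.7  -2.8] y [-26.4 -21.2   0.6  21.4  26.7]
wrist 0.1637 3438 x [-14.9 -11.7  -5.    5.1  10. ] y [-39.8 -33.2  -0.3  33.2  39.8]
scene stubtop n 48 mean [ 0.5571 -0.2154  0.1266] mid [ 552.  -216.5] 17.36182975769043
scene ring n 105 [ 0.5479 -0.2114  0.0178] z 0.1 [0.0944 0.1057] rel tcp(px,py) -0.0104 0.002 r
[... 199 characters left out ...]
ean [ 0.5505 -0.216   0.1266] mid [ 554.1 -212.7] 17.22393798828125
side ring n 230 [ 0.5525 -0.2144  0.0211] z 0.1006 [0.0956 0.1054] rel tcp(px,py) -0.005 0.0011 rms 0.0045
side bar top n 395 ((555.977783203125, -217.09912109375), (82.3707504272461, 26.954591751098633), 63.15609359741211) z 0.1664
   slope px,py [0.003 0.001 0.166]
wrist stubtop n 556 mean [ 0.5457 -0.2126  0.1265] mid [ 551.1 -210.8] 17.049741744995117
wrist ring n 735 [ 0.5509 -0.2148  0.0223] z 0.1008 [0.0956 0.1032] rel tcp(px,py) -0.0063 0.0001 rms 0.0026
wrist bar top n 3438 ((554.650390625, -216.54661560058594), (82.13246154785156, 26.85822105407715), 66.20225524902344) z 0.1665
   slope px,py [ 0.015 -0.     0.166]
```

View pics/c6.png

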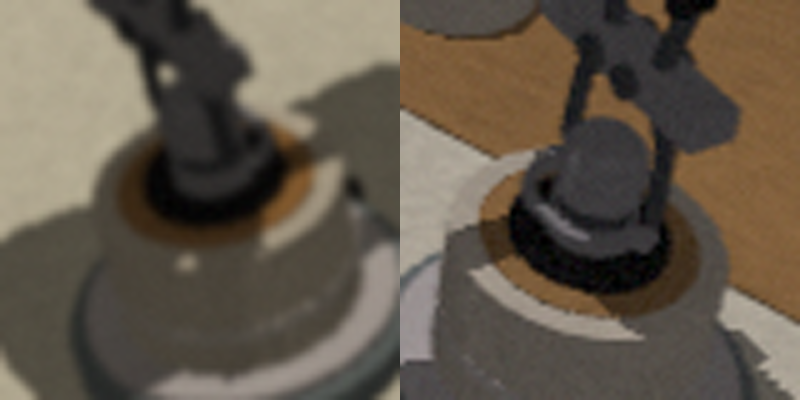

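View pics/c6w.png

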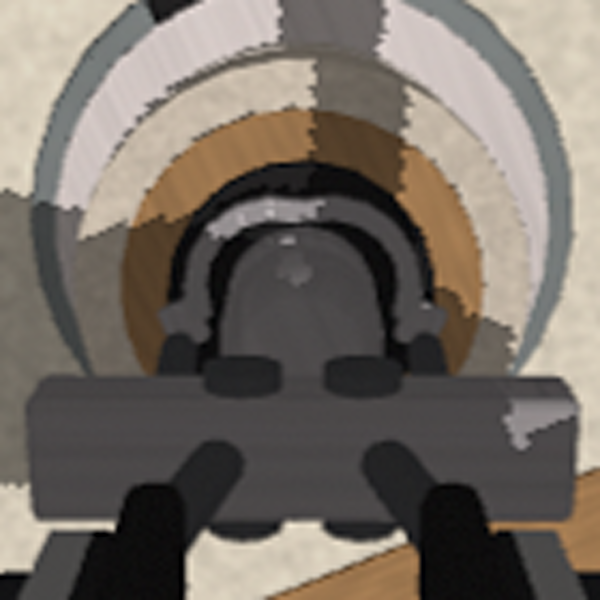

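The ring is around the stub with clearance visible on both sides. Its height is 0.0995–0.0999 against the groove's 0.100. The only force is the pliers' weight, as it was in free air, so there is no contact. Handing in.

Run:
```python
from h import *
s=r.read_state(); print(s['time_s'],s['contact_force'],s['torque'],s['grip_width'])
print(r.finish_job())
```

```text
11.225 [-1.0007513  -0.582073   -2.91230268] [-0.02901145 -0.0432454  -0.01137546] 0.04418898861224154
the job is handed in; nothing more can be done
None
```

I lifted the pliers out of the grey stand with the handles fully squeezed and centred the spread ring above the axle stub. I then slid it down to the groove and handed the job in at 11.2 s, still holding the pliers.

**Last checks:**
- **Squeeze:** the grip width was 44 mm at 30 N. That is slightly under the 46 mm nominal, as expected at the stop.
- **Height:** the ring was at about 99.5–99.9 mm, against 100 mm for the groove.
- **Upright:** the pliers' bar looked level to within the depth noise.
- **Contact:** the vertical force was 2–3 N, about the pliers' own weight and the same as in free air. The force guard did not trip on the way down. The last wrist picture shows a gap between ring and stub at the back and on both sides.
- **Centring:** measured about 8 mm above the stub, the ring centre was within about 1 mm of the axis in all three cameras.

**What disagreed or was not checked:**
- The scene and side cameras differ by a constant 3–4 mm, so I relied on offsets measured within each camera.
- In the final pose the stub and jaws hide parts of each other, so the automatic circle fits there are unreliable. I relied on the earlier centring and the pictures instead.
- I kept clear of the bottles, the loose label roll and the look-alikes but did not re-measure where they stand.

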